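Clear the V-block away and draw out the sprung length stop

TASK

The V-block was left standing on the bed in the way of the sprung length stop: put it, groove up, inside the outline drawn on the small plate and let go of it. Then take the stop's upright grip, pull the telescoping rod out against its spring until its side pointer stands level with the index on the bed, and finish there, still holding the grip so the rod stays out. Leave everything else on the bench where it is.

Things in the scene. Friction and masses are not known exactly. Their poses are not given: they have to be found in the camera images.
- stop_bed: Length stop, fixed: flat steel bed 375 x 130 x 8 mm with a dark tube (32 mm across, axis 35 mm above the bench, clamps up to 54 mm). Origin: on the bench under the tube's mouth. x: the way the rod is pulled out (bed from x = -155 to 220 mm, tube -140 to 0); y: towards the pointer side (bed -40 to 90 mm); z up.
- rod: Telescoping rod, 10 mm thick, with an upright grip block (14 mm along x, 30 along y, 20 to 88 mm above the bench). Bed's axes. Origin: on the bench under the grip block, 60 mm from the tube's mouth at the start (fully in); slides out along x up to 130 mm more. An inner spring pulls it back: 4.5 N fully in, 0.9 N more per 10 mm, 13 N at the farthest index.
- grip (a point): Middle of the part of the grip block to hold, 70 mm above the bench, 18 mm below the block's top and 30 mm above the rod's upper side.
- pointer (a point): Tip of the thin pointer that sticks out sideways (bed's +y) from the foot of the grip block: 68 mm from the rod's axis, 24 mm above the bench. It moves with the rod.
- index: The index, fixed on the bed on the pointer's side, somewhere 70 to 95 mm out from the pointer's start: a small dark saddle 20 x 14 x 14 mm with a bright upright blade 3 mm thick and 22 mm tall. Its axes are the bed's; origin on the bed top, at the middle of the blade's edge nearest the pointer.
- index_mark (a point): Edge of the index blade (middle of its 3 mm thickness), 16 mm above the bed top, 4 mm beyond the pointer tip in the bed's y. Pointer and index are level when both have the same x in the bed's axes.
- v_block: V-block of dark steel, 60 x 40 x 35 mm, about 0.45 kg, with a V-groove 22 mm wide and 9 mm deep along the top. Stands on the bed in the grip's way, length roughly across the rod, 30 mm or more from the grip. Origin: centre of its underside; x along its length and groove, y across its 40 mm width, z up (groove up).
- place: Small aluminium plate fixed on the bench, 110 x 90 x 3 mm, with a dark rectangular outline 84 x 64 mm (inside) for the V-block. Origin: centre of its underside; x along its length (the V-block's length goes this way), z up.
- place_mid (a point): Centre of the outline, on the top of the plate (3 mm above the bench). Axes as the plate's.
- plain_block: Plain bright steel block, 50 x 32 x 32 mm, no groove. Bystander, to be left alone. Origin on it.
- bushing: Steel bushing (short tube), 44 mm across, 30 mm tall. Bystander, to be left alone. Origin on it.
- slug: Upright steel slug (cylinder), 32 mm across, 45 mm tall, beside the bed. Bystander, to be left alone. Origin on it.
- nut: Small brass ring, 26 mm across, 11 mm tall, lying on the bed beside the tube. Bystander, to be left alone. Origin on it.
- oil_bottle: White plastic bottle, 56 mm across, 150 mm tall. Bystander, to be left alone. Origin on it.
- hammer: Hammer, 260 mm long, lying on the bench. Bystander, to be left alone. Origin on it.
- brush: Bench brush, 180 mm long, lying on the bench. Bystander, to be left alone. Origin on it.
There are look-alikes about, which are no part of the job. Leave any orange look-alike of the v_block alone.

How it is judged (in metres and radians):
On the way, in this order (a step that is already met when the one before it is completed fails the run):
1. the V-block stands inside the outline on the plate, groove up, let go (x of v_block in the frame of place_mid between -0.013 and 0.013 m and y of v_block in the frame of place_mid between -0.013 and 0.013 m and z of v_block in the frame of place_mid between -0.004 and 0.006 m and angle between v_block's own z axis and vertical below 0.1 rad and angle between the x axis of v_block and the x axis of place, either way round below 0.5 rad and contact force between the arm and v_block below 0.1 N and linear speed of v_block below 0.02 m/s), for 0.2 s.
2. the rod is pulled out and held with the pointer level with the index (x of pointer in the frame of index_mark between -0.005 and 0.005 m and contact force between the fingers and rod above 3 N and linear speed of rod below 0.02 m/s), for 0.2 s.
At the end, for the whole second after the job is handed in: V-block on the plate inside the outline (centre within 13 mm along each of the plate's axes, length within 0.5 rad of the plate's, groove up within 0.1 rad), untouched by the robot; pointer level with the index within 5 mm along the rod, the rod at rest and the fingers pressing on it with over 3 N (all of step 1 and all of step 2); the arm keeps its last pose, push and grip.
It fails at once if one of the bystanders was moved more than 30 mm (distance of any of plain_block, bushing, slug, nut, oil_bottle, hammer, brush from where it was at the start of the episode above 0.03 m).
It also fails if it takes over 56 s, if anything falls off the work surface, if the arm or the gripper's body presses on something with over 40 N, if the wrist force passes 120 N, or if a joint passes its speed limit or range.

ROBOT

A 6-joint arm with a two-finger parallel gripper is mounted at the origin on the work surface. World frame = base frame: x ahead of the robot, y to its left, z up, the work surface at z = 0. Lengths are in mm, angles in rad, forces in N, time in s.
With the tool pointing down it reaches from about 275 to 750 mm from the base axis. Payload 10.2 kg.
Tool frame: the origin (TCP) lies midway between the tips of the shut fingers; the grasp point (between the pads) lies 19 mm behind it (ctrl.hold_point_z is the distance from the TCP to the grasp point, in mm); z points along the fingers, y is the direction in which the jaws open and shut (so a half turn about z gives the same grasp; the last joint's range is limited). The gripper opens to 85 mm and grips with 20 to 120 N. Pads are 22 mm wide; open, the fingers measure 114 mm over their backs; the gripper's body (76 mm by 85 mm) begins 54 mm behind the grasp point. The pads swing forward as they close: fully open they stand 13 mm farther back than shut.
Start: joints at [-1.524, 0.313, 1.498, -0, 1.331, -0.223], TCP at [139.919, -506.017, 231.294] pointing down, gripper open.
Joint ranges: [-2.94, 2.94], [-0.97, 2.17], [0.19, 2.56], [-1.23, 4.37], [0.02, 3.11], [-2.88, 2.88]. Speed limits (rad/s): [2.39, 2.39, 3.01, 3.14, 3.14, 3.14].

INTERFACE

Orientations are given as a unit quaternion [w, x, y, z].
In Python, from rig import ctrl, capture, get_calibration, ticket, search_frame, outline_of gives the robot as it stands. The module is installed in compiled form; this text tells all that it offers.
- The arm moves only by the tool servo_tool, never from a script. Its argument "motion" is a list of rows, each an object with "dr": the turn, a rotation vector about the tool's x, y, z in units of 10 degrees (1.0 is 10 degrees), a list of three; "delta_pos": the shift along the tool's x, y, z in units of 50 mm (1.0 is 50 mm), a list of three; "hand": the opening, from 0 (shut) to 1 (fully open). In form: [{"dr": [ax, ay, az], "delta_pos": [x, y, z], "hand": hand}, ...]. A call has 1 to 20 rows; each row shifts and turns the pose as measured when the row begins, along the tool's axes as they then stand; what a row does not reach is not made up. A row lasts 1/8 s, in which the tool goes at most 62.5 mm and 10.7 degrees, less where a joint would pass 70% of its speed; a pose out of reach is approached as far as the arm can. A call is refused whole if a number of a shift passes 1 or a number of a turn 1, either way. A call with a gripper value outside its range is refused whole. The fingers move at their own pace and stop on an object; "squeeze" is the grip in N (left out, the last holds). Time passes only in rows, so rows that do not move let the fingers close. It gives the time, the measured TCP pose, the force and the opening at its end, in the units of the state.
- ctrl.sense(): the state, without advancing time (a new reading comes with each control period).
- capture(name): name is "side" or "top" or "wrist"; returns (picture, depth): 400x640x3 uint8, red, green, blue; 400x640 float32, mm along the optical axis (not along the pixel's ray), 0 where there is no reading.
- get_calibration(name): a dict with "camera_matrix" (3x3 intrinsics, pixels), "T" (4x4, takes a point from camera to world coordinates). Camera axes: x right, y down, z forward; pixel columns grow to the right and rows downward; lengths in mm; the calibration is good to about 2 mm. A picture is of the moment at which its call begins: read the wrist's pose just before it. get_calibration takes no time and is no camera call; for the wrist camera it gives the pose at the moment of the call.
- ticket.finish_job(): hands the job in, once; it reports no verdict.
Trained networks look in the newest picture that a camera, given by its name, has taken for a name from the list of things; names that differ only in an ending like _2 or _b are one class to them, and where a whole thing is asked for, a point or a joint stands for the part that bears it (a point fixed in the world has none). Each returns a list of dicts, best first, with "score" (0 to 1); they miss things now and then, are a little off and sometimes report something else, mostly with a low value. They report only what shows in the picture. A call takes as long as a camera call. They do not tell look-alikes from the thing itself.
- search_frame(camera, label): "bbox" ([left, top, right, bottom] in pixels, round what is visible of it).
- outline_of(camera, label): "pixels" (400x640 bool, what is visible of it) and "bbox" ([left, top, right, bottom] in pixels, round what is visible of it).
The state is a dict: "time_s": time; "joints": joint angles; "dq": joint speeds; "tau": joint torques, N m; "eef_pos": TCP position; "ee_rot": TCP orientation; "force": force on the tool from outside, world axes, zero at the start; "wrist_torque": the same for the moment, N m; "grip_width": opening from 0.0 (shut) to 1.0 (fully open).
Only numpy, scipy, OpenCV 4.12 (cv2) and the standard library are available. Lean on these libraries where they do the work, as an engineer would, in place of code of your own. Each camera call takes 0.05 s, during which the arm holds its last target.

## Working session

There is one attempt and no reset: what is moved stays moved. The work goes in short steps, Python scripts to look and compute and a tool call to move; the robot and the scene stay as the last step left them, time stands still between calls to the robot, and variables do not carry over. Pictures are saved under pics/ and viewed, and the job is handed in when it is done.

Besides the shell and the picture viewer there is one more tool, called by a JSON object that holds its "name" and its "arguments". servo_tool: Moves the arm, as the interface text tells. Its arguments: {"type":"object","properties":{"motion":{"type":"array"},"squeeze":{"type":"number"}},"required":["motion"]}

```bash
mkdir -p pics
cat > h.py <<'E'
from rig import ctrl, capture, get_calibration, ticket, search_frame, outline_of
import numpy as np, cv2
def save(n,img): cv2.imwrite('pics/'+n+'.png',cv2.cvtColor(img,cv2.COLOR_RGB2BGR))
def pts(cam,depth,mask=None,cal=None):
    c=cal or get_calibration(cam);K=np.array(c['camera_matrix']);T=np.array(c['T'])
    m=depth>0
    if mask is not None:m&=mask
    v,u=np.nonzero(m);z=depth[v,u]
    P=np.c_[(u-K[0,2])*z/K[0,0],(v-K[1,2])*z/K[1,1],z]
    return P@T[:3,:3].T+T[:3,3],u,v
E
python3 - <<'E'
from h import *
print(ctrl.sense(), ctrl.hold_point_z)
for c in ['top','side']:
    im,d=capture(c); save(c+'0',im); np.savez(c+'0.npz',im=im,d=d)
    for l in ['v_block','place','rod','index','stop_bed']:
        r=search_frame(c,l); print(c,l,[(np.round(x['bbox']).tolist(),round(x['score'],2)) for x in r[:3]])
E
```

```text
{'time_s': 0.0, 'joints': array([-1.52442112e+00,  3.13452735e-01,  1.49841820e+00, -9.37294930e-06,
        1.33103365e+00, -2.23408599e-01]), 'dq': array([ 0.00033944,  0.00099032,  0.0007445 ,  0.00022641,  0.00064095,
       -0.00118096]), 'tau': array([ 5.99715950e-04, -4.12269974e+01, -2.59739542e+01, -1.84370192e-04,
        4.19706601e-03, -1.52877271e-05]), 'eef_pos': array([ 139.89393995, -505.75011598,  230.74079635]), 'ee_rot': array([-6.53800984e-04,  9.90915511e-01,  1.34484272e-01,  5.34543516e-05]), 'force': array([-0.1613488 , -0.53818684, -0.1467418 ]), 'wrist_torque': array([-0.01607379,  0.05572758, -0.01907694]), 'grip_width': 0.9947101523432859} 18.700000000000003
top v_block [([299.0, 127.0, 321.0, 144.0], 0.88), ([256.0, 256.0, 274.0, 280.0], 0.81), ([291.0, 232.0, 315.0, 254.0], 0.78)]
top place [([385.0, 217.0, 432.0, 267.0], 0.96)]
top rod [([263.0, 177.0, 292.0, 204.0], 0.51)]
top index []
top stop_bed [([205.0, 164.0, 349.0, 217.0], 0.73)]
side v_block [([330.0, 225.0, 355.0, 251.0], 0.77), ([324.0, 261.0, 350.0, 288.0], 0.72), ([303.0, 201.0, 327.0, 228.0], 0.66)]
side place [([282.0, 205.0, 304.0, 236.0], 0.64), ([375.0, 180.0, 394.0, 198.0], 0.56)]
side rod [([282.0, 206.0, 306.0, 233.0], 0.61)]
side index [([294.0, 198.0, 301.0, 204.0], 0.47)]
side stop_bed [([214.0, 190.0, 346.0, 282.0], 0.82)]
```

Run:
```python
from h import *
a=np.load('top0.npz')['im']; save('topz',cv2.resize(a[100:300,190:450],None,fx=3,fy=3,interpolation=cv2.INTER_CUBIC))
a=np.load('side0.npz')['im']; save('sidez',cv2.resize(a[140:320,180:430],None,fx=3.2,fy=3.2,interpolation=cv2.INTER_CUBIC))
```

```text
(no output)
```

View pics/topz.png

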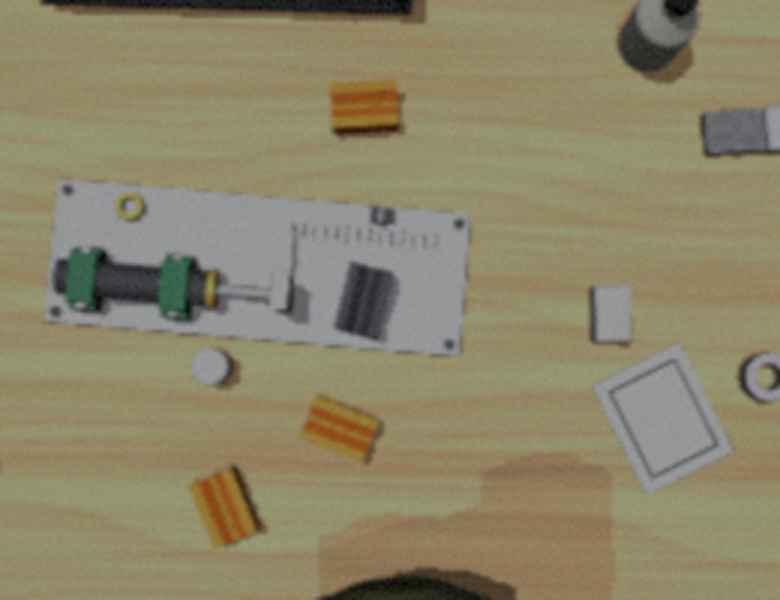

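View pics/sidez.png

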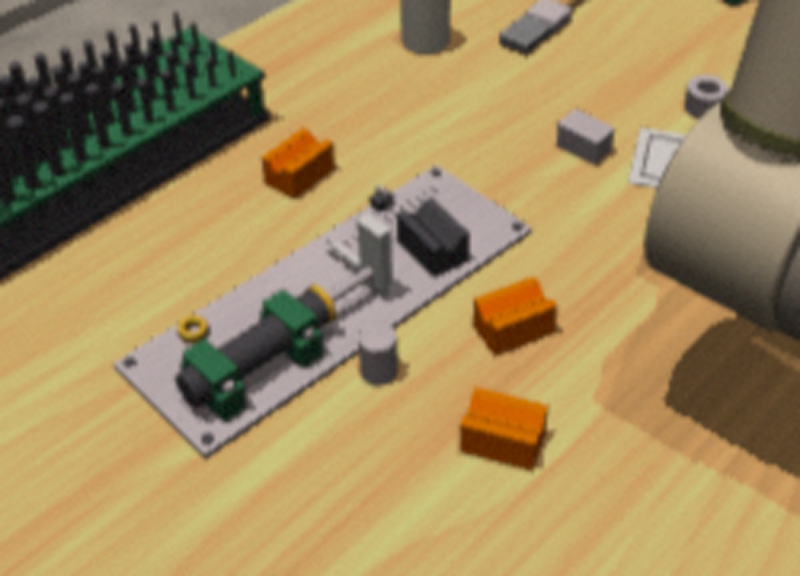

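View pics/top0.png

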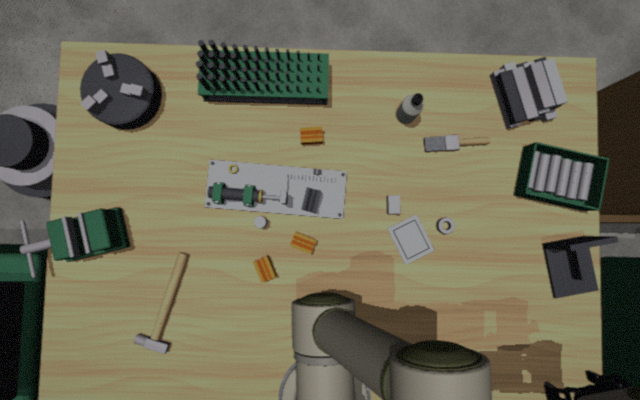

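The dark V-block stands on the bed at top-view pixel (312,200), the plate is at (411,240), and the index saddle is at (317,172). The three orange V-blocks are look-alikes. Next I measure these.

```bash
cat >> h.py <<'E'
def ray(cam,u,v,z,cal=None):
    c=cal or get_calibration(cam);K=np.array(c['camera_matrix']);T=np.array(c['T'])
    d=T[:3,:3]@np.array([(u-K[0,2])/K[0,0],(v-K[1,2])/K[1,1],1.]);o=T[:3,3]
    return o+d*(z-o[2])/d[2]
E
python3 - <<'E'
from h import *
f=lambda x,y,z:ray('top',190+x/3-.33,100+y/3-.33,z).round(1)
for n,p in dict(bedc=[(66,188),(460,223),(449,344),(56,311)],).items():
    print(n,[f(x,y,8) for x,y in p])
print('bed corners',[f(x,y,8) for x,y in [(59,180),(469,214),(459,355),(45,320)]])
print('plate',[f(x,y,3) for x,y in [(594,386),(680,346),(733,449),(651,493)]])
print('outline',[f(x,y,3) for x,y in [(611,389),(675,360),(717,443),(656,475)]])
print('idx blade',f(382,222,24), 'ptr',f(293,226,24),'grip',f(283,292,88))
print('vb top',[f(x,y,43) for x,y in [(354,263),(397,272),(381,339),(336,330)]])
d=np.load('top0.npz')['d']
print(get_calibration('top')['T'].round(2))
P,u,v=pts('top',d)
Z=np.full(d.shape,np.nan);Z[v,u]=P[:,2]
print(Z[185:220:2,300:326:2].round(0))
print(Z[215:265:5,385:435:5].round(0))
E
```

```text
bedc [array([618.8, 320.7,   8. ]), array([595.4, -36.8,   8. ]), array([485.2, -28.9,   8. ]), array([507.2, 325.4,   8. ])]
bed corners [array([626. , 327.3,   8. ]), array([603.8, -44.9,   8. ]), array([475.4, -38.2,   8. ]), array([498.9, 335. ,   8. ])]
plate [array([ 450. , -161.7,    3. ]), array([ 488., -240.,    3.]), array([ 395.6, -289. ,    3. ]), array([ 354.5, -214.6,    3. ])]
outline [array([ 447.6, -177.3,    3. ]), array([ 475.2, -235.5,    3. ]), array([ 400.7, -274.4,    3. ]), array([ 370.8, -219. ,    3. ])]
idx blade [592.6  34.1  24. ] ptr [587.2 113.5  24. ] grip [523.5 115.8  88. ]
vb top [array([553.5,  57.8,  43. ]), array([546.4,  19.9,  43. ]), array([487.2,  32.6,  43. ]), array([494.2,  72.2,  43. ])]
[[ 2.00000e-02 -1.00000e+00  6.00000e-02  4.51740e+02]
 [-1.00000e+00 -2.00000e-02 -2.00000e-02  3.17300e+01]
 [ 2.00000e-02 -6.00000e-02 -1.00000e+00  1.14642e+03]
 [ 0.00000e+00  0.00000e+00  0.00000e+00  1.00000e+00]]
[[ 9. 10. 10. 10.  9. 11.  6.  9.  9. 11. 10. 14.  8.]
 [12. 11.  9. 45. 12.  8. 11.  9. 10. 10. 10.  7.  8.]
 [ 9.  9.  8. 45. 42. 45. 
[... 585 characters left out ...]
 8.  8.  8. 13. 41. 44. 46. 10.  9. 11.  9.  7.]
 [10.  9. 13. 10.  6. 14. 10. 10. 10. 10. 11.  8.  9.]
 [ 1.  9.  9.  8. 12. 12. 11.  6.  9. 10. 12.  8.  7.]
 [ 3.  1.  2.  3.  3.  0.  1.  1.  4. -1.  3.  2. -2.]
 [ 2.  1.  1. -2.  1.  4.  3.  4.  3.  2.  3. -1.  3.]]
[[ 1.  3. -1.  5.  2.  2.  1.  0.  3.  1.]
 [ 3.  1.  2.  4.  3.  5.  8.  1.  4.  3.]
 [ 1.  3.  7.  5.  1.  7.  7.  6.  1. -1.]
 [ 6.  4.  6.  4.  0.  6.  5.  3.  4.  6.]
 [ 4.  3.  4. 10.  4.  6.  5.  3.  4.  0.]
 [ 3.  5.  5.  7. 10.  7.  5.  4.  5.  7.]
 [ 4. -0.  5.  8.  2.  2.  7.  9.  3.  2.]
 [-1.  2.  5.  5.  3.  4.  4.  2.  3.  6.]
 [-4. nan -1.  5.  8.  8.  5.  1.  4.  2.]
 [-2. -1.  1.  7.  4.  3.  4.  2. -2.  2.]]
```

{"name": "servo_tool", "arguments": {"motion": [{"dr":[0,0,0],"delta_pos":[0.86,-0.49,0],"hand":1},{"dr":[0,0,0],"delta_pos":[0.86,-0.49,0],"hand":1},{"dr":[0,0,0],"delta_pos":[0.86,-0.49,0],"hand":1},{"dr":[0,0,0],"delta_pos":[0.86,-0.49,0],"hand":1},{"dr":[0,0,0],"delta_pos":[0.86,-0.49,0],"hand":1},{"dr":[0,0,0],"delta_pos":[0.86,-0.49,0],"hand":1},{"dr":[0,0,0],"delta_pos":[0.86,-0.49,0],"hand":1},{"dr":[0,0,0],"delta_pos":[0,0,0],"hand":1}]}}

```text
time_s: 1.6
eef_pos: [391.4, -253.3, 231.5]
ee_rot: [0.001, 0.991, 0.134, 0.001]
force: [-0.9, -0.5, 0.1]
grip_width: 0.998
```

Run:
```python
from h import *
s=ctrl.sense();c=get_calibration('wrist');im,d=capture('wrist');save('w1',im);np.savez('w1.npz',im=im,d=d,T=c['T'],K=c['camera_matrix'])
print(s['time_s'],s['eef_pos'],s['ee_rot'],s['force']);print(c['T'])
```

```text
1.6 [ 391.37534087 -253.2647719   231.54492194] [9.25902097e-04 9.91039087e-01 1.33567154e-01 6.97637922e-04] [-0.87031544 -0.46457903  0.05639405]
[[ 2.65708946e-01 -9.13785257e-01 -3.07238117e-01  4.69923045e+02]
 [-9.64053143e-01 -2.51675342e-01 -8.52118465e-02 -2.30057553e+02]
 [ 5.41070852e-04  3.18835422e-01 -9.47809939e-01  3.74379214e+02]
 [ 0.00000000e+00  0.00000000e+00  0.00000000e+00  1.00000000e+00]]
```

View pics/w1.png

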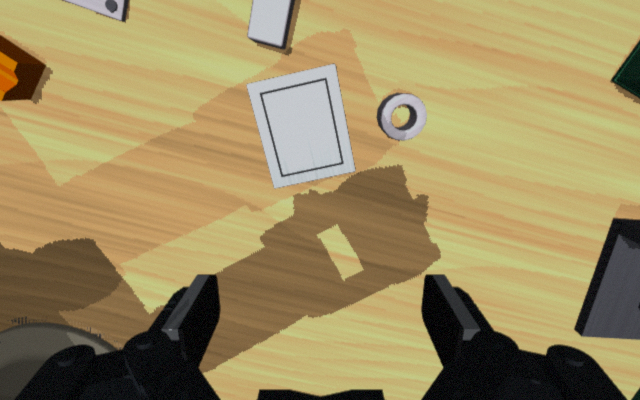

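The wrist view shows the plate outline with corners at about (261,94), (326,80), (343,163) and (282,177).

Run:
```python
from h import *
a=np.load('w1.npz');cal={'T':a['T'],'camera_matrix':a['K']}
for n,z,q in [('out',3,[(261,94),(326,80),(343,163),(282,177)]),('plate',3,[(247,85),(336,64),(355,171),(274,188)])]:
    P=np.array([ray('wrist',u,v,z,cal) for u,v in q]);print(n,P.round(1).tolist(),P.mean(0))
    e=P[2]-P[1]+P[3]-P[0];print(np.degrees(np.arctan2(-e[1],-e[0])),np.linalg.norm(P[1]-P[0]),np.linalg.norm(P[2]-P[1]))
r=outline_of('wrist','place');print([(x['bbox'],x['score']) for x in r])
m=r[0]['pixels'].astype(np.uint8);b=cv2.boxPoints(cv2.minAreaRect(cv2.findNonZero(m)));
P=np.array([ray('wrist',u,v,3,cal) for u,v in b]);print(P.round(1),P.mean(0))
for u,v,z in [(402,112,30)]: print('bush',ray('wrist',u,v,z,cal))
```

```text
out [[446.1, -175.5, 3.0], [475.9, -234.4, 3.0], [400.9, -274.1, 3.0], [368.9, -215.4, 3.0]] [ 422.95129415 -224.85327929    3.        ]
27.64278962377975 66.00362331138518 84.95018787335714
plate [[450.7, -160.3, 3.0], [492.6, -239.7, 3.0], [396.0, -288.9, 3.0], [354.7, -209.9, 3.0]] [ 423.50406639 -224.73747939    3.        ]
27.145754843801505 89.80723857156414 108.46090514666835
[([249.8, 62.0, 356.5, 185.8], 0.74)]
[[ 453.2 -158.5    3. ]
 [ 493.2 -238.1    3. ]
 [ 397.4 -291.4    3. ]
 [ 351.7 -204.7    3. ]] [ 423.88508079 -223.18022953    3.        ]
bush [ 467.17172885 -310.45210022   30.        ]
```

{"name": "servo_tool", "arguments": {"motion": [{"dr":[0,0,0.6],"delta_pos":[0.64,-0.96,0],"hand":1},{"dr":[0,0,0.6],"delta_pos":[0.54,-1,0],"hand":1},{"dr":[0,0,0.6],"delta_pos":[0.44,-1,0],"hand":1},{"dr":[0,0,0.6],"delta_pos":[0.34,-1,0],"hand":1},{"dr":[0,0,0.4],"delta_pos":[0.2,-1,0],"hand":1},{"dr":[0,0,0],"delta_pos":[0,0,0],"hand":0.8}]}}

```text
time_s: 2.45
eef_pos: [486.6, -0.8, 230.9]
ee_rot: [0.002, 0.992, -0.127, 0.001]
force: [0.1, -0.5, 0.2]
grip_width: 0.815
```

Run:
```python
from h import *
s=ctrl.sense();c=get_calibration('wrist');im,d=capture('wrist');save('w2',im);np.savez('w2.npz',im=im,d=d,T=c['T'],K=c['camera_matrix'])
print(s['time_s'],s['eef_pos'],s['ee_rot'],s['joints'])
for l in ['v_block','index','rod']:
  print(l,[(np.round(x['bbox']),x['score']) for x in search_frame('wrist',l)])
```

```text
2.45 [486.6444229   -0.78746428 230.9076405 ] [ 0.00177792  0.99188637 -0.12711053  0.00109033] [-0.24116211  0.22760819  1.61067269 -0.003409    1.30074323  1.58545069]
v_block [(array([247., 227., 309., 278.]), 0.89), (array([228., 312., 245., 344.]), 0.68), (array([238., 115., 285., 182.]), 0.63), (array([127.,  93., 207., 197.]), 0.3)]
index [(array([241.,  52., 266.,  72.]), 0.82), (array([ 15., 107.,  51., 132.]), 0.29)]
rod [(array([128.,  94., 208., 193.]), 0.64), (array([  1.,  35., 357., 231.]), 0.61)]
```

View pics/w2.png

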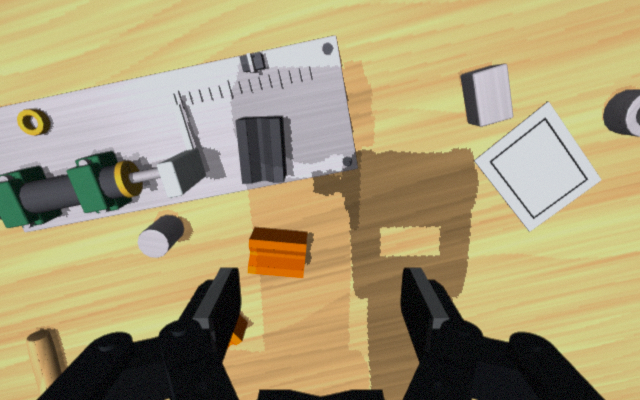

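The dark V-block is at (238–286, 115–182). I zoom in to get exact corners for the block, pointer and index.

Run:
```python
from h import *
a=np.load('w2.npz')['im']; save('w2z',cv2.resize(a[40:205,110:310],None,fx=4,fy=3.6,interpolation=cv2.INTER_CUBIC))
```

```text
(no output)
```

View pics/w2z.png

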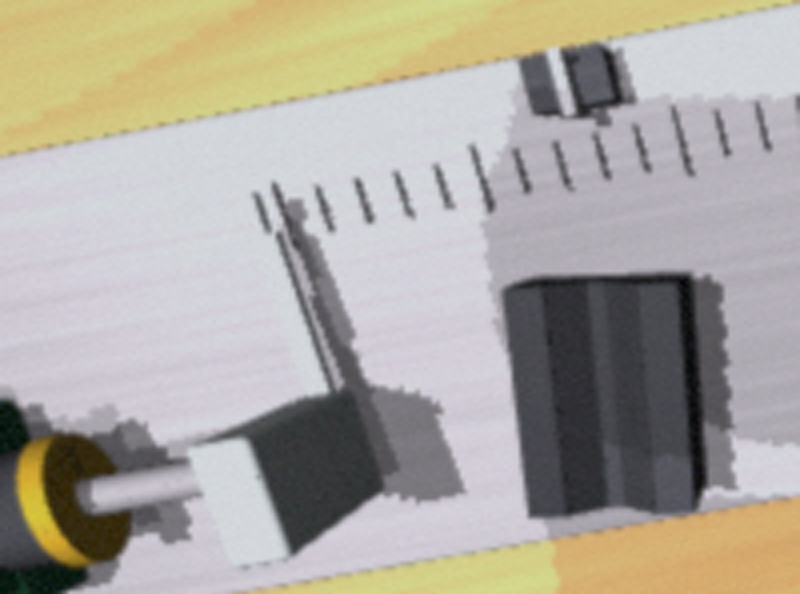

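Run:
```python
from h import *
a=np.load('w2.npz');cal={'T':a['T'],'camera_matrix':a['K']}
f=lambda x,y,z:ray('wrist',109.6+x/4,39.6+y/3.6,z,cal)
P=np.array([f(x,y,43) for x,y in [(505,288),(682,284),(694,511),(528,516)]])
print(P.round(1).tolist(),P.mean(0));e=P[0]+P[1]-P[2]-P[3];print(np.degrees(np.arctan2(e[1],e[0])),[np.linalg.norm(P[i]-P[i-1]).round(1) for i in range(4)])
bx=np.array([-.061,-.998])
pt=f(281,233,24);ib=f(573,113,24)
print('ptr',pt,'idx',ib,'dx',(ib-pt)[:2]@bx, 'dy',(ib-pt)[:2]@[.998,-.061])
for p in [(560,50,30),(563,50,30),(570,90,30)]: print((f(*p)-pt)[:2]@bx)
G=np.array([f(x,y,88) for x,y in [(192,447),(247,437),(293,552),(236,567)]]);print('grip',G.round(1).tolist(),G.mean(0))
C=[ray('wrist',u,v,8,cal) for u,v in [(337,36),(358,168)]];print('bed',C, np.degrees(np.arctan2(*(C[0]-C[1])[1::-1])))
x0,y0,x1,y1=0,106,337,36
e=ray('wrist',x1,y1,8,cal)-ray('wrist',x0,y0,8,cal);print(np.degrees(np.arctan2(e[1],e[0])))
```

```text
[[556.0, 61.2, 43.0], [546.9, 22.1, 43.0], [489.6, 36.1, 43.0], [498.3, 75.1, 43.0]] [522.70176329  48.61201487  43.        ]
-13.677110374471068 [np.float64(59.4), np.float64(40.2), np.float64(59.0), np.float64(39.9)]
ptr [582.18931808 112.53322497  24.        ] idx [593.00291374  36.53994517  24.        ] dx 75.18166390426022 dy 15.427558537409414
76.99925908938336
77.65511418611263
76.86548181878766
grip [[540.0, 123.2, 88.0], [539.3, 111.5, 88.0], [511.6, 112.5, 88.0], [511.2, 125.4, 88.0]] [525.50600579 118.16775048  88.        ]
bed [array([603.71288496, -46.51693853,   8.        ]), array([475.89400829, -38.02169686,   8.        ])] -3.8024640657229316
-93.80029271862688
```

{"name": "servo_tool", "arguments": {"motion": [{"dr":[0,0,-0.11],"delta_pos":[0.15,-0.37,0.8],"hand":0.75},{"dr":[0,0,0],"delta_pos":[0.15,-0.38,0.8],"hand":0.75},{"dr":[0,0,0],"delta_pos":[0.14,-0.37,0.8],"hand":0.75},{"dr":[0,0,0],"delta_pos":[0,0,0.8],"hand":0.75},{"dr":[0,0,0],"delta_pos":[0,0,0],"hand":0.75}]}}

```text
time_s: 3.28
eef_pos: [523.1, 37.7, 68.2]
ee_rot: [0.003, 0.992, -0.124, 0.003]
force: [0.2, -0.6, 0.7]
grip_width: 0.752
```

Run:
```python
from h import *
s=ctrl.sense();c=get_calibration('wrist');im,d=capture('wrist');save('w3',im);np.savez('w3.npz',im=im,d=d,T=c['T'],K=c['camera_matrix'])
print(s['time_s'],s['eef_pos'],s['ee_rot'],s['grip_width'])
```

```text
3.275 [523.06382758  37.68292304  68.1566912 ] [ 0.00270682  0.99225951 -0.12411709  0.00294648] 0.75248278836436
```

View pics/w3.png

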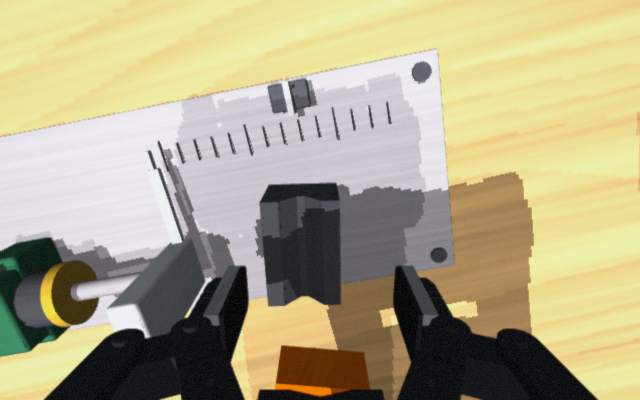

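The block sits slightly left of the jaw centre at (302,245), as computed. I correct the offset, then lower and grip.

{"name": "servo_tool", "arguments": {"motion": [{"dr":[0,0,-0.05],"delta_pos":[-0.07,-0.2,0],"hand":0.75},{"dr":[0,0,0],"delta_pos":[0,0,0.36],"hand":0.75},{"dr":[0,0,0],"delta_pos":[0,0,0.36],"hand":0.75},{"dr":[0,0,0],"delta_pos":[0,0,0.36],"hand":0.75},{"dr":[0,0,0],"delta_pos":[0,0,0],"hand":0.75}]}}

```text
time_s: 3.95
eef_pos: [531.2, 44.7, 26.3]
ee_rot: [0.005, 0.993, -0.12, 0.016]
force: [-0.1, -0.7, -0.5]
grip_width: 0.746
```

```bash
cat >> h.py <<'E'
from scipy.spatial.transform import Rotation as R
def plan(tgt,yaw,rot=True):
    """target TCP xyz, yaw of tool x in deg, tool down -> units"""
    s=ctrl.sense();q=s['ee_rot'];Rc=R.from_quat([q[1],q[2],q[3],q[0]])
    y=np.radians(yaw);Rt=R.from_matrix(np.array([[np.cos(y),np.sin(y),0],[np.sin(y),-np.cos(y),0],[0,0,-1.]]))
    dr=np.degrees((Rc.inv()*Rt).as_rotvec())/10
    dp=Rc.inv().apply(np.array(tgt)-s['eef_pos'])/50
    print('t',s['time_s'],'pos',s['eef_pos'].round(1),'F',s['force'].round(1),'w',round(s['grip_width'],3),'dr',dr.round(2),'dp',dp.round(2),'q',s['joints'].round(2))
E
python3 -c "
from h import *
plan([522.3,48,15],-13.5)"
```

```text
t 3.95 pos [531.2  44.7  26.3] F [-0.1 -0.7 -0.5] w 0.746 dr [ 0.03 -0.19 -0.03] dp [-0.2  -0.02  0.22] q [-0.13  0.57  1.71 -0.01  0.83  1.69]
```

{"name": "servo_tool", "arguments": {"motion": [{"dr":[0.03,-0.19,-0.03],"delta_pos":[-0.2,-0.02,0.1],"hand":0.75},{"dr":[0,0,0],"delta_pos":[0,0,0.08],"hand":0.75},{"dr":[0,0,0],"delta_pos":[0,0,0],"hand":0.75}]}}

```text
time_s: 4.32
eef_pos: [526.4, 45.0, 23.3]
ee_rot: [0.002, 0.993, -0.118, 0.006]
force: [-0.0, -0.8, 0.0]
grip_width: 0.752
```

```bash
python3 -c "
from h import *
plan([522.3,48,15],-13.5)
im,d=capture('wrist');save('w4',im)"
```

```text
t 4.325 pos [526.4  45.   23.3] F [-0.  -0.8  0. ] w 0.752 dr [ 0.01 -0.07 -0.  ] dp [-0.1  -0.04  0.16] q [-0.14  0.58  1.71 -0.    0.84  1.67]
```

View pics/w4.png

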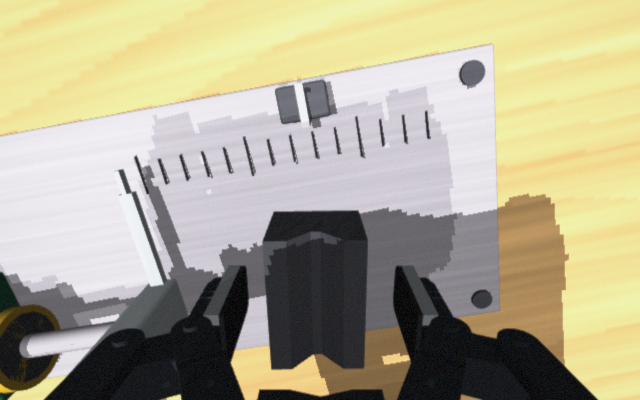

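The fingers straddle the block symmetrically. I lower a little further and close.

{"name": "servo_tool", "arguments": {"motion": [{"dr":[0.01,-0.08,0],"delta_pos":[-0.12,-0.04,0.15],"hand":0.75},{"dr":[0,0,0],"delta_pos":[0,0,0.06],"hand":0.75},{"dr":[0,0,0],"delta_pos":[0,0,0],"hand":0.3},{"dr":[0,0,0],"delta_pos":[0,0,0],"hand":0.1},{"dr":[0,0,0],"delta_pos":[0,0,0],"hand":0.1},{"dr":[0,0,0],"delta_pos":[0,0,0],"hand":0.1}], "squeeze": 60}}

```text
time_s: 5.12
eef_pos: [524.7, 45.7, 17.1]
ee_rot: [0.002, 0.993, -0.117, 0.004]
force: [-0.1, -2.3, -0.4]
grip_width: 0.456
```

```bash
python3 -c "
from h import *
plan([522.3,48,150],-13.5)"
```

```text
t 5.125 pos [524.7  45.7  17.1] F [-0.1 -2.3 -0.4] w 0.456 dr [ 0.02 -0.05  0.  ] dp [-0.03 -0.03 -2.66] q [-0.13  0.58  1.72 -0.01  0.83  1.68]
```

{"name": "servo_tool", "arguments": {"motion": [{"dr":[0,0,0],"delta_pos":[0,0,-0.5],"hand":0.1},{"dr":[0,0,0],"delta_pos":[0,0,-0.8],"hand":0.1},{"dr":[0,0,0],"delta_pos":[0,0,-0.8],"hand":0.1},{"dr":[0,0,0],"delta_pos":[0,0,-0.5],"hand":0.1},{"dr":[0,0,0],"delta_pos":[0,0,0],"hand":0.1}]}}

```text
time_s: 5.75
eef_pos: [520.4, 47.8, 146.7]
ee_rot: [0.001, 0.993, -0.117, -0.001]
force: [1.1, -0.0, -6.3]
grip_width: 0.455
```

```bash
python3 -c "
from h import *
plan([423.3,-224.8,130],27.5)
c=get_calibration('wrist');im,d=capture('wrist');save('w5',im);np.savez('w5.npz',im=im,d=d,T=c['T'],K=c['camera_matrix'])"
```

```text
t 5.75 pos [520.4  47.8 146.7] F [ 1.1 -0.  -6.3] w 0.455 dr [ 0.01  0.02 -4.09] dp [-0.62  5.75  0.35] q [-0.13  0.39  1.62 -0.    1.13  1.67]
```

View pics/w5.png

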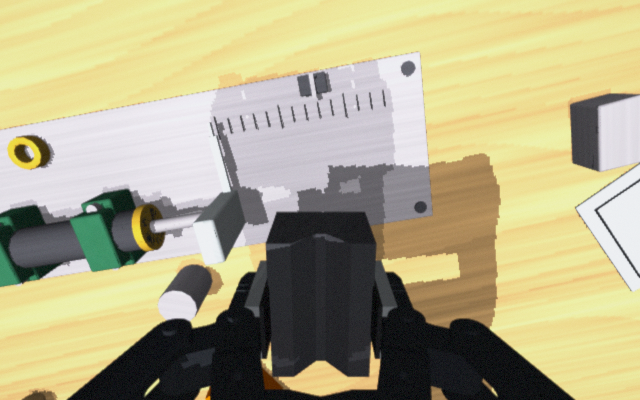

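```bash
python3 -c "
from h import *
a=np.load('w5.npz');cal={'T':a['T'],'camera_matrix':a['K']}
P=np.array([ray('w',u,v,172.6,cal) for u,v in [(267,243),(373,243),(366,375),(273,377)]]);print(P.round(1).tolist(),P.mean(0))
s=ctrl.sense();q=s['ee_rot'];Rc=R.from_quat([q[1],q[2],q[3],q[0]])
print(Rc.inv().apply(P.mean(0)-s['eef_pos']), Rc.inv().apply(P-s['eef_pos']).round(1))
"
```

```text
[[551.8, 61.2, 172.6], [543.0, 24.1, 172.6], [484.7, 38.0, 172.6], [492.6, 75.7, 172.6]] [518.0512514   49.76818394 172.6       ]
[ -2.21103743  -1.34306437 -27.1064626 ] [[ 28.  -20.3 -27.3]
 [ 28.   17.8 -27.2]
 [-31.9  17.8 -26.9]
 [-33.  -20.7 -27. ]]
```

{"name": "servo_tool", "arguments": {"motion": [{"dr":[0,0,0],"delta_pos":[-0.05,0.6,0],"hand":0.1},{"dr":[0,0,0],"delta_pos":[-0.08,0.8,0],"hand":0.1},{"dr":[0,0,0],"delta_pos":[-0.08,0.8,0],"hand":0.1},{"dr":[0,0,0],"delta_pos":[-0.08,0.8,0],"hand":0.1},{"dr":[0,0,0],"delta_pos":[-0.08,0.8,0],"hand":0.1},{"dr":[0,0,0],"delta_pos":[-0.08,0.8,0],"hand":0.1},{"dr":[0,0,0],"delta_pos":[-0.05,0.5,0],"hand":0.1},{"dr":[0,0,-0.8],"delta_pos":[0,0,0],"hand":0.1},{"dr":[0,0,-0.9],"delta_pos":[0,0,0],"hand":0.1},{"dr":[0,0,-0.9],"delta_pos":[0,0,0],"hand":0.1},{"dr":[0,0,-0.9],"delta_pos":[0,0,0],"hand":0.1},{"dr":[0,0,-0.5],"delta_pos":[0,0,0],"hand":0.1},{"dr":[0,0,0],"delta_pos":[0,0,0],"hand":0.1}]}}

```text
time_s: 7.42
eef_pos: [422.7, -195.0, 121.2]
ee_rot: [-0.017, 0.97, 0.24, -0.018]
force: [-1.4, -0.0, -5.6]
grip_width: 0.453
```

```bash
python3 -c "
from h import *
plan([425.3,-223.7,60],27.5)"
```

```text
t 7.425 pos [ 422.7 -195.   121.2] F [-1.4 -0.  -5.6] w 0.453 dr [-0.23  0.15  0.03] dp [-0.19  0.58  1.21] q [-0.68  0.33  1.78 -0.01  1.07  0.41]
```

{"name": "servo_tool", "arguments": {"motion": [{"dr":[-0.23,0.15,0.03],"delta_pos":[-0.1,0.3,0.2],"hand":0.1},{"dr":[0,0,0],"delta_pos":[-0.05,0.28,0.4],"hand":0.1},{"dr":[0,0,0],"delta_pos":[0,0,0.3],"hand":0.1},{"dr":[0,0,0],"delta_pos":[0,0,0],"hand":0.1}]}}

```text
time_s: 7.92
eef_pos: [427.6, -223.0, 70.8]
ee_rot: [-0.003, 0.972, 0.234, -0.002]
force: [0.6, -0.7, -5.0]
grip_width: 0.459
```

```bash
python3 -c "
from h import *
plan([425.3,-223.7,40],27.5)
c=get_calibration('wrist');im,d=capture('wrist');save('w6',im);np.savez('w6.npz',im=im,d=d,T=c['T'],K=c['camera_matrix'])"
```

```text
t 7.925 pos [ 427.6 -223.    70.8] F [ 0.6 -0.7 -5. ] w 0.459 dr [-0.03  0.01 -0.05] dp [-0.05 -0.    0.62] q [-0.72  0.42  1.81  0.    0.91  0.37]
```

View pics/w6.png

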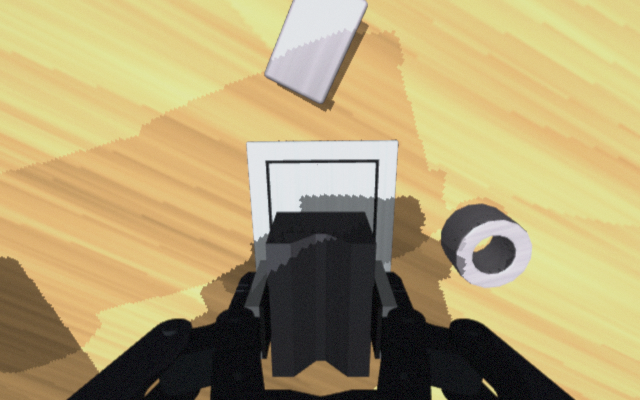

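The block is aligned over the outline, whose far line is at row 161, columns 267–378. I check the plate centre from that line.

```bash
python3 -c "
from h import *
a=np.load('w6.npz');cal={'T':a['T'],'camera_matrix':a['K']}
A,B=[ray('w',u,v,3,cal) for u,v in [(267,161),(378,161)]]
print(A,B,np.linalg.norm(A-B)); e=(B-A)/np.linalg.norm(B-A); n=np.array([e[1],-e[0],0]); n=n if n[0]<0 else -n
print('angle',np.degrees(np.arctan2(-n[1],-n[0])),'centre',(A+B)/2+42.5*n)
"
```

```text
[ 446.68205467 -175.1070833     3.        ] [ 477.0434479  -234.24107121    3.        ] 66.47287209737885
angle 27.177500686913916 centre [ 424.05492974 -224.08589401    3.        ]
```

{"name": "servo_tool", "arguments": {"motion": [{"dr":[-0.03,0,-0.05],"delta_pos":[-0.04,0,0.35],"hand":0.1},{"dr":[0,0,0],"delta_pos":[0,0,0.3],"hand":0.1},{"dr":[0,0,0],"delta_pos":[0,0,0],"hand":0.1}]}}

```text
time_s: 8.35
eef_pos: [426.9, -224.4, 39.2]
ee_rot: [0.002, 0.971, 0.237, 0.0]
force: [-0.6, 0.1, -5.5]
grip_width: 0.455
```

```bash
python3 -c "
from h import *
plan([425.3,-223.7,12.5],27.5)"
```

```text
t 8.35 pos [ 426.9 -224.4   39.2] F [-0.6  0.1 -5.5] w 0.455 dr [ 0.02  0.   -0.  ] dp [-0.02 -0.03  0.53] q [-0.73  0.47  1.84 -0.    0.83  0.37]
```

{"name": "servo_tool", "arguments": {"motion": [{"dr":[0.02,0,0],"delta_pos":[-0.02,-0.02,0.25],"hand":0.1},{"dr":[0,0,0],"delta_pos":[0,0,0.15],"hand":0.1},{"dr":[0,0,0],"delta_pos":[0,0,0.05],"hand":0.1},{"dr":[0,0,0],"delta_pos":[0,0,0],"hand":0.1}]}}

```text
time_s: 8.85
eef_pos: [426.1, -224.4, 16.1]
ee_rot: [0.0, 0.971, 0.237, 0.0]
force: [0.5, -0.5, -5.8]
grip_width: 0.453
```

```bash
python3 -c "
from h import *
plan([425.3,-223.7,12.5],27.5)"
```

```text
t 8.85 pos [ 426.1 -224.4   16.1] F [ 0.5 -0.5 -5.8] w 0.453 dr [ 0.   -0.   -0.01] dp [-0.01 -0.02  0.07] q [-0.73  0.52  1.85 -0.    0.77  0.36]
```

Still 3–4 mm above the plate: lower slowly until the force shows contact.

{"name": "servo_tool", "arguments": {"motion": [{"dr":[0,0,0],"delta_pos":[0,0,0.06],"hand":0.1},{"dr":[0,0,0],"delta_pos":[0,0,0.03],"hand":0.1},{"dr":[0,0,0],"delta_pos":[0,0,0],"hand":0.1}]}}

```text
time_s: 9.22
eef_pos: [426.3, -224.7, 12.3]
ee_rot: [0.001, 0.971, 0.237, 0.0]
force: [0.4, 0.1, -4.1]
grip_width: 0.459
```

{"name": "servo_tool", "arguments": {"motion": [{"dr":[0,0,0],"delta_pos":[0,0,0.02],"hand":0.1},{"dr":[0,0,0],"delta_pos":[0,0,0],"hand":0.6},{"dr":[0,0,0],"delta_pos":[0,0,0],"hand":0.75},{"dr":[0,0,0],"delta_pos":[0,0,0],"hand":0.75},{"dr":[0,0,0],"delta_pos":[0,0,-0.4],"hand":0.75},{"dr":[0,0,0],"delta_pos":[0,0,-0.8],"hand":0.75},{"dr":[0,0,0],"delta_pos":[0,0,-1],"hand":0.75},{"dr":[0,0,0],"delta_pos":[0,0,-1],"hand":0.8},{"dr":[0,0,0],"delta_pos":[0,0,-0.3],"hand":1},{"dr":[0,0,0],"delta_pos":[0,0,0],"hand":1}]}}

```text
time_s: 10.48
eef_pos: [426.7, -225.1, 193.4]
ee_rot: [0.003, 0.971, 0.237, 0.001]
force: [-0.5, 0.3, -0.1]
grip_width: 1.003
```

```bash
python3 -c "
from h import *
plan([522,117,130],-3.7)
c=get_calibration('wrist');im,d=capture('wrist');save('w7',im);np.savez('w7.npz',im=im,d=d,T=c['T'],K=c['camera_matrix'])"
```

```text
t 10.475 pos [ 426.7 -225.1  193.4] F [-0.5  0.3 -0.1] w 1.003 dr [ 0.03 -0.02  3.12] dp [ 4.84 -5.2   1.25] q [-0.73  0.25  1.68 -0.    1.2   0.36]
```

View pics/w7.png

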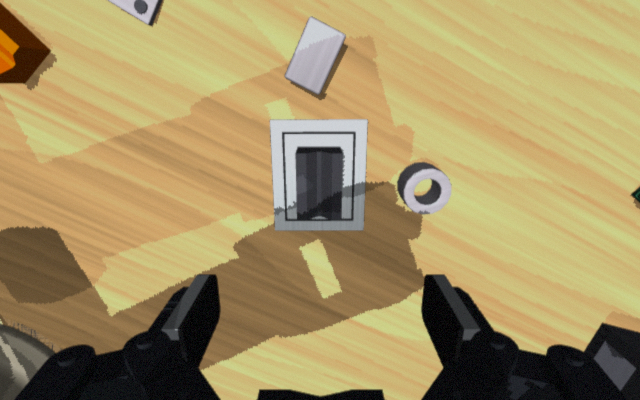

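```bash
python3 -c "
from h import *
a=np.load('w7.npz');cal={'T':a['T'],'camera_matrix':a['K']}
save('w7z',cv2.resize(a['im'][105:245,255:385],None,fx=4,fy=4,interpolation=cv2.INTER_CUBIC))"
```

```text
(no output)
```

View pics/w7z.png

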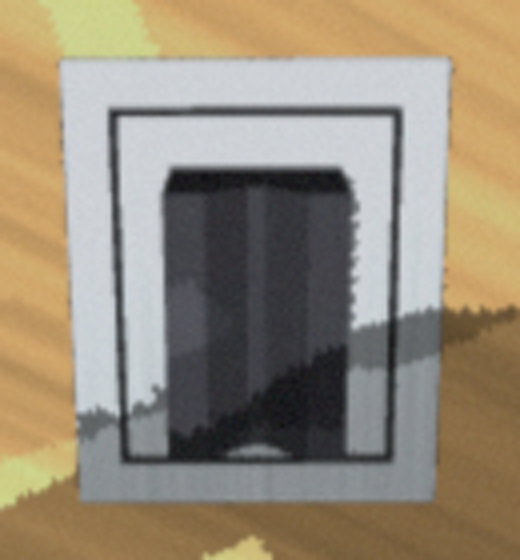

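```bash
python3 -c "
from h import *
a=np.load('w7.npz');cal={'T':a['T'],'camera_matrix':a['K']}
f=lambda x,y,z:ray('w',254.6+x/4,104.6+y/4,z,cal)
O=np.array([f(x,y,3) for x,y in [(113,111),(398,111),(390,457),(126,457)]])
B=np.array([f(x,y,38) for x,y in [(164,190),(350,190),(347,457),(170,457)]])
e=O[0]-O[3];e/=np.linalg.norm(e);d=B.mean(0)-O.mean(0)
print(O.mean(0),B.mean(0),'along',d@e,'across',d[:2]@[-e[1],e[0]],[np.linalg.norm(B[i]-B[i-1]).round(1) for i in range(4)])
"
```

```text
[ 424.1286883  -224.12345582    3.        ] [ 424.75905291 -224.00870567   38.        ] along 0.6112225481160388 across -0.1921825446052365 [np.float64(60.1), np.float64(39.1), np.float64(60.1), np.float64(39.6)]
```

The V-block sits centred within 1 mm. Now to the grip.

{"name": "servo_tool", "arguments": {"motion": [{"dr":[0,0,0],"delta_pos":[0.69,-0.74,0],"hand":1},{"dr":[0,0,0],"delta_pos":[0.69,-0.74,0],"hand":1},{"dr":[0,0,0],"delta_pos":[0.69,-0.74,0],"hand":1},{"dr":[0,0,0],"delta_pos":[0.69,-0.74,0],"hand":1},{"dr":[0,0,0],"delta_pos":[0.69,-0.74,0],"hand":1},{"dr":[0,0,0],"delta_pos":[0.69,-0.74,0],"hand":1},{"dr":[0,0,0.8],"delta_pos":[0,0,0],"hand":1},{"dr":[0,0,0.8],"delta_pos":[0,0,0],"hand":1},{"dr":[0,0,0.8],"delta_pos":[0,0,0],"hand":1},{"dr":[0,0,0.7],"delta_pos":[0,0,0],"hand":1},{"dr":[0,0,0],"delta_pos":[0,0,0],"hand":1}]}}

```text
time_s: 11.9
eef_pos: [505.9, 78.0, 176.4]
ee_rot: [-0.0, 0.999, -0.039, -0.01]
force: [0.3, -0.4, 0.0]
grip_width: 1.003
```

```bash
python3 -c "
from h import *
plan([523,117,120],-3.7)
c=get_calibration('wrist');im,d=capture('wrist');save('w8',im);np.savez('w8.npz',im=im,d=d,T=c['T'],K=c['camera_matrix'])"
```

```text
t 11.9 pos [505.9  78.  176.4] F [ 0.3 -0.4  0. ] w 1.003 dr [ 0.    0.11 -0.08] dp [ 0.3  -0.81  1.12] q [-0.08  0.35  1.6  -0.    1.21  1.57]
```

View pics/w8.png

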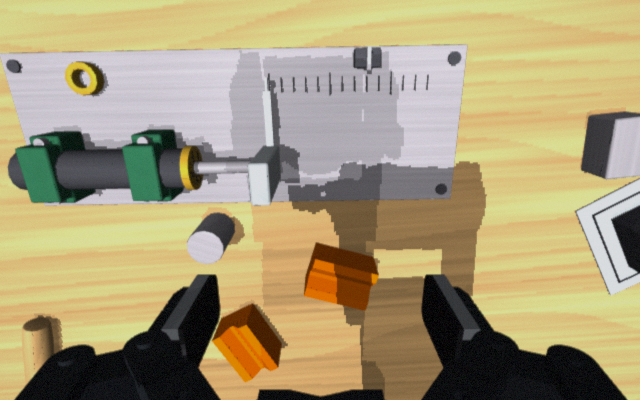

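Bed, pointer (268,90) and index (368,57) are clearly visible. I zoom in for a precise measurement.

```bash
python3 -c "
from h import *
a=np.load('w8.npz')
save('w8z',cv2.resize(a['im'][35:215,235:395],None,fx=5,fy=3.3,interpolation=cv2.INTER_CUBIC))"
```

```text
(no output)
```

View pics/w8z.png

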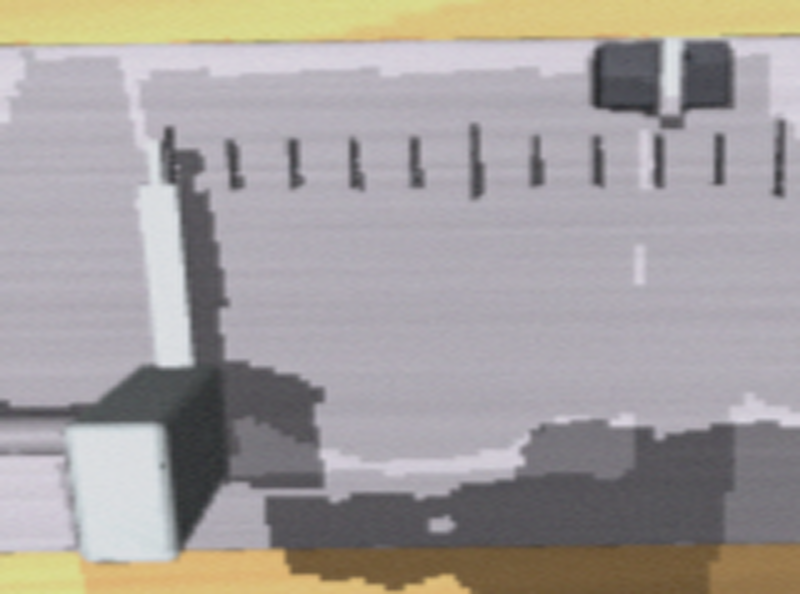

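```bash
python3 -c "
from h import *
a=np.load('w8.npz');cal={'T':a['T'],'camera_matrix':a['K']}
f=lambda x,y,z:ray('w',234.6+x/5,34.65+y/3.3,z,cal)
e=ray('w',465,45,8,cal)-ray('w',0,50,8,cal);print('edge ang',np.degrees(np.arctan2(e[1],e[0])))
e=ray('w',451,204,8,cal)-ray('w',0,204,8,cal);print(np.degrees(np.arctan2(e[1],e[0])))
t=np.radians(-93.7);bx=np.array([np.cos(t),np.sin(t)]);by=np.array([-bx[1],bx[0]])
pt=f(155,142,24);ib=f(671,112,24);print(pt,ib,(ib-pt)[:2]@bx,(ib-pt)[:2]@by)
pt=f(160,190,24);print('fat',pt,(ib-pt)[:2]@bx)
G=np.array([f(x,y,88) for x,y in [(68,424),(164,424),(178,555),(84,560)]]);print('grip',G.round(1).tolist(),G.mean(0));pt=f(155,142,24);print((pt-G.mean(0))[:2]@by,(pt-G.mean(0))[:2]@bx)
"
```

```text
edge ang -93.89329925941021
-94.42892318723545
[592.56811929 115.26528865  24.        ] [592.94377781  35.18606559  24.        ] 79.88806527585093 5.542572617007862
fat [581.80668243 115.87836958  24.        ] 79.80540794665535
grip [[540.4, 124.2, 88.0], [539.4, 111.6, 88.0], [511.8, 113.2, 88.0], [511.7, 126.2, 88.0]] [525.81176246 118.82049042  88.        ]
66.84663647151422 -0.7601504258689937
```

{"name": "servo_tool", "arguments": {"motion": [{"dr":[0,0.11,-0.05],"delta_pos":[0.2,-0.45,0.4],"hand":0.6},{"dr":[0,0,0],"delta_pos":[0.15,-0.4,0.5],"hand":0.6},{"dr":[0,0,0],"delta_pos":[0,0,0.3],"hand":0.6},{"dr":[0,0,0],"delta_pos":[0,0,0],"hand":0.6}]}}

```text
time_s: 12.45
eef_pos: [526.0, 119.2, 113.1]
ee_rot: [0.0, 1.0, -0.03, -0.001]
force: [0.5, -0.2, 0.2]
grip_width: 0.594
```

```bash
python3 -c "
from h import *
plan([525.5,118.5,100],-4)
c=get_calibration('wrist');im,d=capture('wrist');save('w9',im);np.savez('w9.npz',im=im,d=d,T=c['T'],K=c['camera_matrix'])"
```

```text
t 12.45 pos [526.  119.2 113.1] F [ 0.5 -0.2  0.2] w 0.594 dr [0.01 0.01 0.05] dp [-0.01  0.01  0.26] q [ 0.01  0.47  1.61 -0.    1.07  1.64]
```

View pics/w9.png

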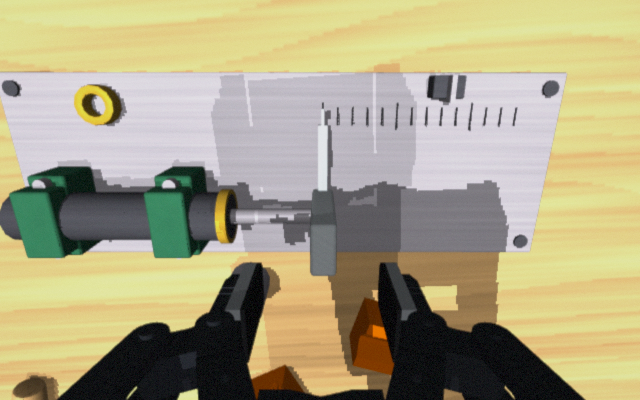

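The grip block (centre column 322) is centred between the jaws. I descend.

{"name": "servo_tool", "arguments": {"motion": [{"dr":[0,0,0.05],"delta_pos":[-0.04,0,0.35],"hand":0.6},{"dr":[0,0,0],"delta_pos":[-0.04,0,0.4],"hand":0.6},{"dr":[0,-0.05,0],"delta_pos":[-0.04,0,0.3],"hand":0.6},{"dr":[0,0,0],"delta_pos":[0,0,0],"hand":0.6}]}}

```text
time_s: 13.0
eef_pos: [522.1, 117.5, 63.6]
ee_rot: [0.0, 0.999, -0.035, -0.002]
force: [0.3, 0.1, 0.6]
grip_width: 0.599
```

```bash
python3 -c "
from h import *
plan([525.5,118.5,51],-4)"
```

```text
t 13.0 pos [522.1 117.5  63.6] F [0.3 0.1 0.6] w 0.599 dr [ 0.    0.02 -0.  ] dp [ 0.07 -0.03  0.25] q [ 0.    0.53  1.66 -0.    0.96  1.64]
```

{"name": "servo_tool", "arguments": {"motion": [{"dr":[0,0.02,0],"delta_pos":[0.06,-0.03,0.2],"hand":0.6},{"dr":[0,0,0],"delta_pos":[0,0,0.06],"hand":0.6},{"dr":[0,0,0],"delta_pos":[0,0,0],"hand":0.3},{"dr":[0,0,0],"delta_pos":[0,0,0],"hand":0},{"dr":[0,0,0],"delta_pos":[0,0,0],"hand":0},{"dr":[0,0,0],"delta_pos":[0,0,0],"hand":0}], "squeeze": 80}}

```text
time_s: 13.75
eef_pos: [526.4, 117.9, 51.7]
ee_rot: [0.001, 0.999, -0.035, 0.002]
force: [0.2, -0.4, -3.7]
grip_width: 0.152
```

```bash
python3 -c "
from h import *
plan([520.5,38.7,54],-4)
c=get_calibration('wrist');im,d=capture('wrist');save('w10',im);np.savez('w10.npz',im=im,d=d,T=c['T'],K=c['camera_matrix'])"
```

```text
t 13.75 pos [526.4 117.9  51.7] F [ 0.2 -0.4 -3.7] w 0.152 dr [ 0.01 -0.02  0.  ] dp [-0.01  1.59 -0.04] q [ 0.    0.55  1.66 -0.    0.93  1.65]
```

View pics/w10.png

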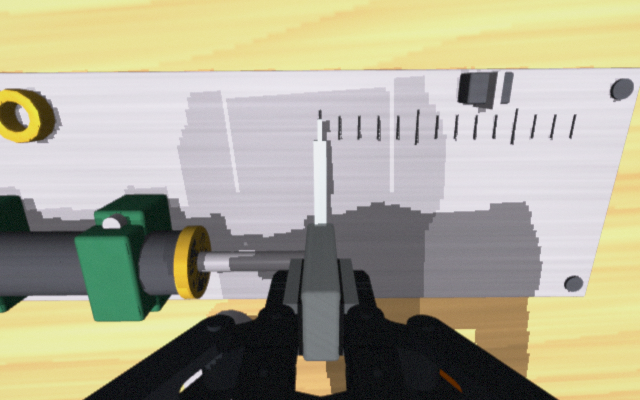

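The grip is held (opening about 13 mm). I pull in small rows along tool +y, then look.

{"name": "servo_tool", "arguments": {"motion": [{"dr":[0,0,0],"delta_pos":[0,0.25,0],"hand":0},{"dr":[0,0,0],"delta_pos":[0,0.25,0],"hand":0},{"dr":[0,0,0],"delta_pos":[0,0.25,0],"hand":0},{"dr":[0,0,0],"delta_pos":[0,0.25,0],"hand":0},{"dr":[0,0,0],"delta_pos":[0,0,0],"hand":0}]}}

```text
time_s: 14.42
eef_pos: [523.6, 71.1, 51.7]
ee_rot: [-0.003, 0.999, -0.034, 0.003]
force: [3.2, 8.7, -2.6]
grip_width: 0.156
```

```bash
python3 -c "
from h import *
plan([520.5,38.7,52],-4)"
```

```text
t 14.425 pos [523.6  71.1  51.7] F [ 3.2  8.7 -2.6] w 0.156 dr [-0.04 -0.04  0.01] dp [-0.02  0.65 -0.01] q [-0.09  0.53  1.7   0.01  0.91  1.54]
```

{"name": "servo_tool", "arguments": {"motion": [{"dr":[-0.04,-0.04,0],"delta_pos":[-0.01,0.25,0],"hand":0},{"dr":[0,0,0],"delta_pos":[0,0.25,0],"hand":0},{"dr":[0,0,0],"delta_pos":[0,0.12,0],"hand":0},{"dr":[0,0,0],"delta_pos":[0,0,0],"hand":0}]}}

```text
time_s: 14.92
eef_pos: [521.9, 44.5, 51.7]
ee_rot: [-0.004, 0.999, -0.034, 0.002]
force: [2.0, 10.9, -2.8]
grip_width: 0.154
```

```bash
python3 -c "
from h import *
plan([520.5,38.7,52],-4)
c=get_calibration('wrist');im,d=capture('wrist');save('w11',im);np.savez('w11.npz',im=im,d=d,T=c['T'],K=c['camera_matrix'])
save('w11z',cv2.resize(im[30:230,240:420],None,fx=4,fy=2.9,interpolation=cv2.INTER_CUBIC))
im,d=capture('side');save('s11z',cv2.resize(im[160:280,240:400],None,fx=5,fy=5,interpolation=cv2.INTER_CUBIC))"
```

```text
t 14.925 pos [521.9  44.5  51.7] F [ 2.  10.9 -2.8] w 0.154 dr [-0.05 -0.02  0.02] dp [-0.02  0.12 -0.01] q [-0.14  0.52  1.71  0.01  0.91  1.49]
```

View pics/w11.png

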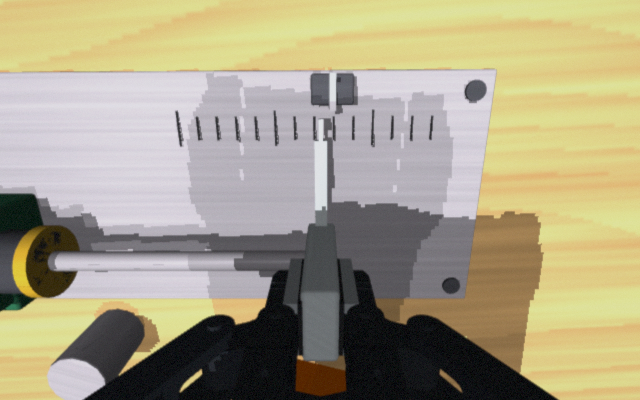

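View pics/w11z.png

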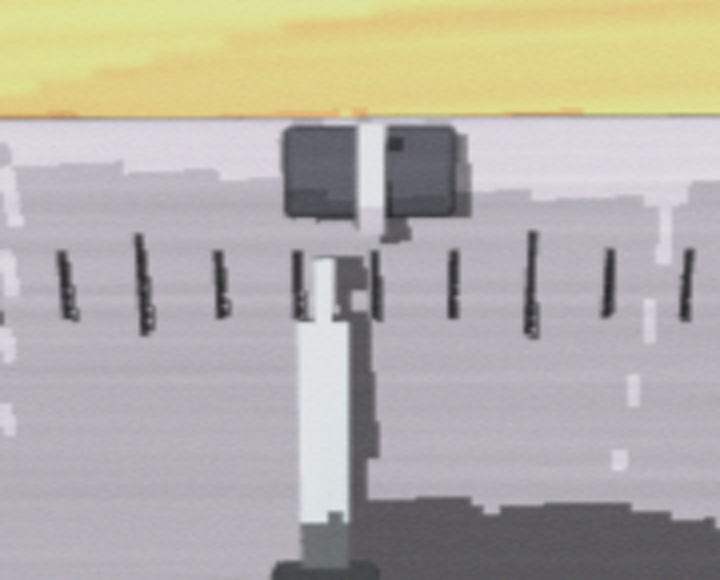

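View pics/s11z.png

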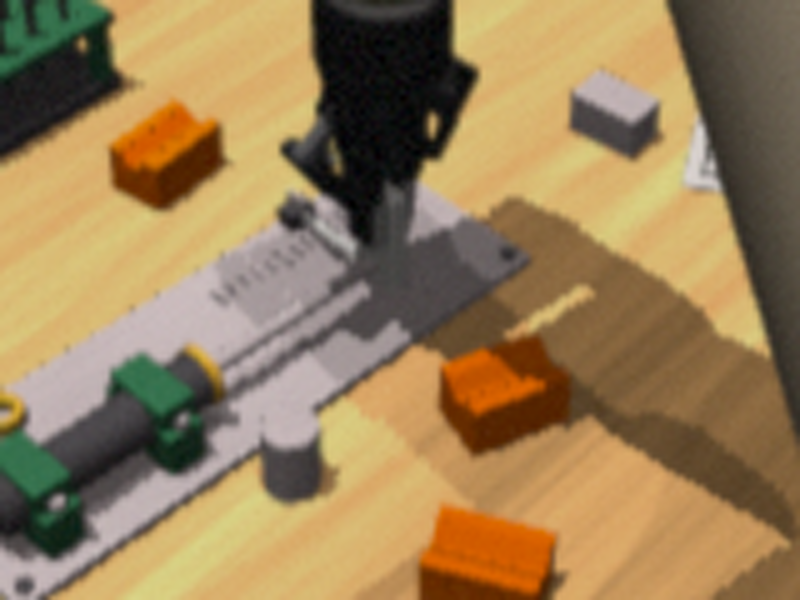

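```bash
python3 -c "
from h import *
a=np.load('w11.npz');cal={'T':a['T'],'camera_matrix':a['K']}
f=lambda x,y,z:ray('w',239.6+x/4,29.65+y/2.9,z,cal)
t=np.radians(-93.9);bx=np.array([np.cos(t),np.sin(t)]);by=np.array([-bx[1],bx[0]])
p=f(323,262,24)
for q in [(371,222,24),(371,200,30)]:
  d=(f(*q)-p)[:2];print(d@bx,d@by)
print((f(531,280,8)-f(140,280,8))[:2]@bx)
"
```

```text
5.537742768433438 6.246737744839846
5.364489161701256 9.810554778258254
50.32204760841191
```

{"name": "servo_tool", "arguments": {"motion": [{"dr":[0,0,0],"delta_pos":[0,0.12,0],"hand":0},{"dr":[0,0,0],"delta_pos":[0,0.02,0],"hand":0}]}}

```text
time_s: 15.28
eef_pos: [521.7, 40.3, 51.7]
ee_rot: [-0.006, 0.999, -0.033, 0.002]
force: [2.8, 10.9, -2.5]
grip_width: 0.152
```

```bash
python3 -c "
from h import *
plan([521.5,39,52],-4)
c=get_calibration('wrist');im,d=capture('wrist');np.savez('w12.npz',im=im,d=d,T=c['T'],K=c['camera_matrix'])
save('w12z',cv2.resize(im[30:230,240:420],None,fx=4,fy=2.9,interpolation=cv2.INTER_CUBIC))"
```

```text
t 15.275 pos [521.7  40.3  51.7] F [ 2.8 10.9 -2.5] w 0.152 dr [-0.07 -0.02  0.02] dp [-0.    0.03 -0.01] q [-0.15  0.52  1.71  0.02  0.91  1.47]
```

View pics/w12z.png

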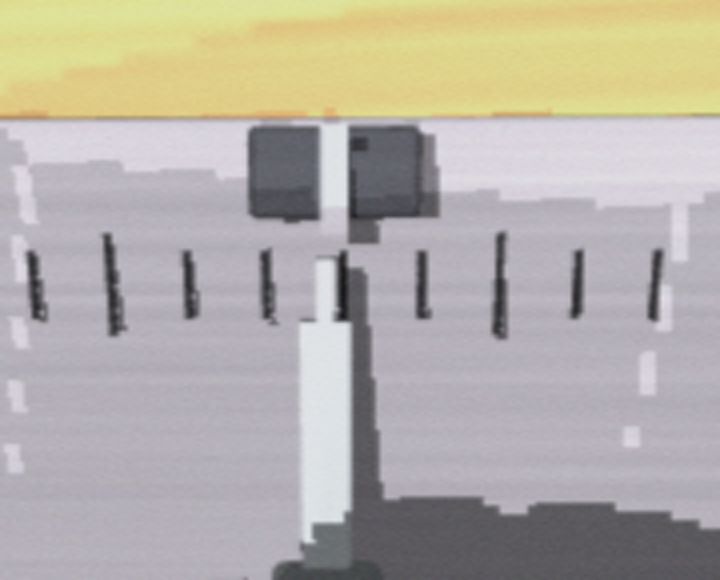

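The pointer (325) is about 1 mm short of the blade (335). I make one small nudge and hold.

{"name": "servo_tool", "arguments": {"motion": [{"dr":[0,0,0],"delta_pos":[0,0.03,0],"hand":0},{"dr":[0,0,0],"delta_pos":[0,0.01,0],"hand":0},{"dr":[0,0,0],"delta_pos":[0,0.01,0],"hand":0}]}}

```text
time_s: 15.7
eef_pos: [521.7, 41.3, 51.7]
ee_rot: [-0.008, 0.999, -0.032, 0.003]
force: [3.6, 11.7, -2.2]
grip_width: 0.152
```

```bash
python3 -c "
from h import *
plan([521.5,39,52],-4)
for i in range(6): capture('top')
plan([521.5,39,52],-4)
c=get_calibration('wrist');im,d=capture('wrist')
save('w13z',cv2.resize(im[30:230,240:420],None,fx=4,fy=2.9,interpolation=cv2.INTER_CUBIC))
im,d=capture('top');save('t13z',cv2.resize(im[100:300,190:450],None,fx=3,fy=3,interpolation=cv2.INTER_CUBIC))"
```

```text
t 15.7 pos [521.7  41.3  51.7] F [ 3.6 11.7 -2.2] w 0.152 dr [-0.1  -0.03  0.03] dp [-0.    0.05 -0.01] q [-0.15  0.52  1.71  0.02  0.91  1.47]
t 16.0 pos [521.8  41.3  51.7] F [ 4.3 12.1 -3.1] w 0.151 dr [-0.1  -0.03  0.03] dp [-0.    0.05 -0.01] q [-0.15  0.52  1.71  0.02  0.91  1.47]
```

View pics/w13z.png

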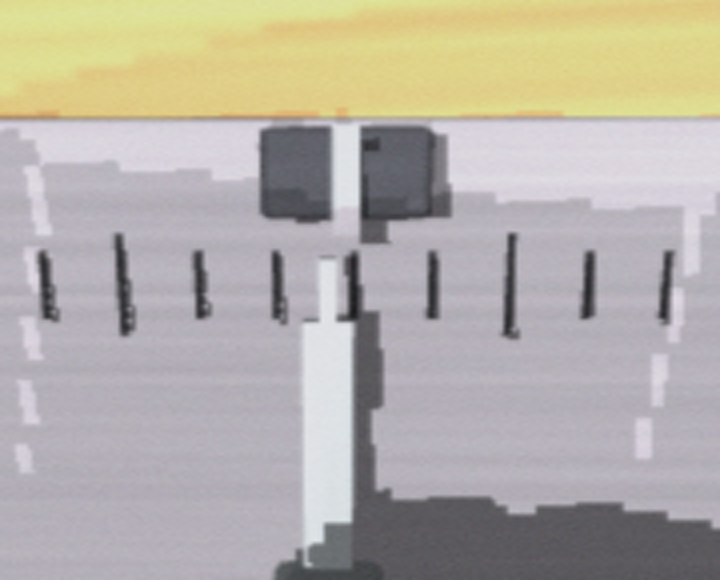

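View pics/t13z.png

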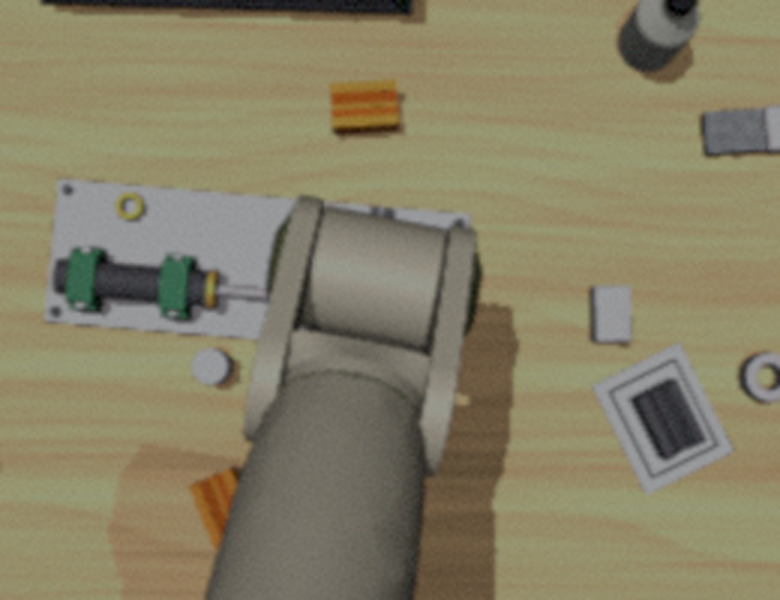

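Steady, but about 2 mm short: each new row restarts from the sagged pose. I finish with one larger nudge as the last row so that its target stays held.

{"name": "servo_tool", "arguments": {"motion": [{"dr":[-0.1,0,0],"delta_pos":[0,0.09,0],"hand":0}]}}

```text
time_s: 16.23
eef_pos: [521.6, 38.2, 51.7]
ee_rot: [-0.001, 0.999, -0.032, 0.003]
force: [3.5, 11.5, -1.9]
grip_width: 0.156
```

```bash
python3 -c "
from h import *
plan([521.5,39,52],-4)
for i in range(8): capture('top')
plan([521.5,39,52],-4)
c=get_calibration('wrist');im,d=capture('wrist');print(ctrl.sense()['dq'].round(4))
save('w14z',cv2.resize(im[30:230,240:420],None,fx=4,fy=2.9,interpolation=cv2.INTER_CUBIC))"
```

```text
t 16.225 pos [521.6  38.2  51.7] F [ 3.5 11.5 -1.9] w 0.156 dr [-0.01 -0.04  0.03] dp [-0.   -0.02 -0.01] q [-0.15  0.52  1.71  0.    0.9   1.48]
t 16.625 pos [521.6  38.3  51.7] F [ 3.4 11.1 -2.9] w 0.154 dr [-0.01 -0.04  0.03] dp [-0.   -0.01 -0.01] q [-0.15  0.52  1.71  0.    0.9   1.48]
[-0.0003 -0.0019  0.0028 -0.0004  0.0009 -0.0004]
```

View pics/w14z.png

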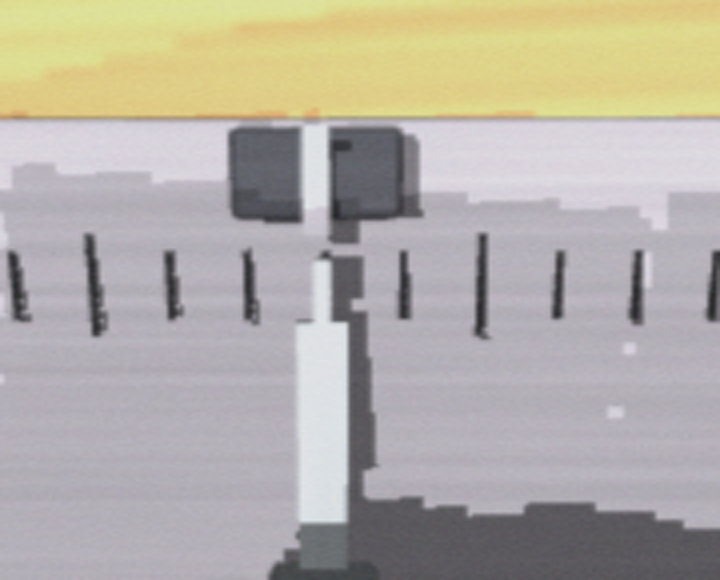

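The pointer tip (322) and blade (315) now agree within about 1 mm. The arm is steady, and the rod pulls back with about 11 N. I hand in.

```bash
python3 -c "
from h import *
print(ticket.finish_job()); s=ctrl.sense(); print(s['time_s'],s['eef_pos'],s['force'],s['grip_width'])"
```

```text
the job is handed in; nothing more can be done
None
the job is handed in; nothing more can be done
```

I placed the V-block on the plate, pulled the rod out to the index, and handed the job in at about 17 s with the grip still held. The hand-in gives no verdict, so the results below are my own measurements.

- **V-block:** it stands groove up inside the outline, about 0.6 mm off centre along its length and 0.2 mm across. It is aligned with the plate and released. The last top view showed it still in place.
- **Rod:** I took the grip with a squeeze of 80 N and pulled the rod out about 80 mm. At the last wrist picture the pointer was about 1 mm past the index blade, within the 5 mm allowed. The arm held still for 0.4 s against a pull of about 11 N.
- **Corrections on the way:** two small nudges left the pointer 1–2 mm short, because each new move restarts from the pose the spring had pulled back. One larger final nudge fixed it. An early picture suggested a 75 mm pull, but I had misread the pointer tip; a second look gave 80 mm.
- **Everything else:** I touched nothing else. In the last top view the nut, slug, plain block, bushing, bottle and brush looked unmoved. The hammer was outside that view, and I did not check it again.

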